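# Slide the rail carriage up to the green end stop

### The arm

A 6-joint arm with a two-finger parallel gripper is mounted at the origin on the work surface. World frame = base frame: x ahead of the robot, y to its left, z up, the work surface at z = 0. Lengths are in mm, angles in rad, forces in N, time in s.
With the tool pointing down it reaches from about 350 to 975 mm from the base axis. Payload 7.1 kg.
Tool frame: the origin (TCP) lies at the very end of the fingers, on their centre line; the grasp point (between the pads) lies ctrl.hold_point_z behind it (ctrl.hold_point_z is the distance from the TCP to the grasp point, in mm); z points along the fingers, y is the line along which they close (so a half turn about z gives the same grasp; the last joint's range is limited). The gripper opens to 88 mm and grips with 3 to 60 N. Pads are 20 mm wide; open, the fingers measure 115 mm over their backs; the gripper's body (75 mm by 178 mm) begins 61 mm behind the grasp point.
Start: joints at [1.112, 0.423, 1.63, -0, 1.089, -0.019], TCP at [266.067, 565.52, 222.675] pointing down, gripper open.
Joint ranges: [-3, 3], [-0.9, 2.11], [0.09, 2.58], [-1.31, 4.45], [0.11, 2.69], [-2.54, 2.54]. Speed limits (rad/s): [2.39, 2.39, 3.01, 3.14, 3.14, 3.14].

### API

Orientations are given as a rotation vector (axis times angle).
In Python, from workcell import ctrl gives the robot as it stands. The module is installed in compiled form; this text tells all that it offers.
- The arm moves only by the shell command python3 -m creep 'ROWS'. ROWS is JSON, a list of rows, each an object with "translation": the shift along the tool's x, y, z in mm, a list of three; "angular": the turn, a rotation vector about the tool's x, y, z in rad, a list of three; "jaw": the opening, from 0 (shut) to 1 (fully open). A call has exactly 8 rows; each row is the pose to reach, as a shift and turn from the pose commanded when the call began, along the tool's axes at that moment; what a row does not reach only later rows make up. A row lasts 1/8 s, in which the tool goes at most 62.5 mm and 10.7 degrees, less where a joint would pass 70% of its speed; a pose out of reach is approached as far as the arm can. A call with a gripper value outside its range is refused whole. The fingers move at their own pace and stop on an object; the grip force is fixed at half the most. Time passes only in rows, so rows that repeat a pose let the fingers close, or fill a call up. It gives the time, the measured TCP pose, the force, the opening and the grip force at its end, in the units of the state.
- ctrl.get_obs(): the state, without advancing time (a new reading comes with each control period).
- ctrl.get_image(name): name is "side" or "top" or "wrist"; returns the picture (480x640x3 uint8, red, green, blue); there is no depth.
- ctrl.camera_info(name): a dict with "camera_matrix" (3x3 intrinsics, pixels), "world_from_camera" (4x4, takes a point from camera to world coordinates). Camera axes: x right, y up, looking along -z (the intrinsics and any distortion apply to the point x, -y, -z); pixel columns grow to the right and rows downward; lengths in mm; the calibration is good to about 2 mm. A picture is of the moment at which its call begins: read the wrist's pose just before it. camera_info takes no time and is no camera call; for the wrist camera it gives the pose at the moment of the call.
- ctrl.close_job(): hands the job in; it is judged then, once.
Trained networks look in the newest picture that a camera, given by its name, has taken for a name from the list of things; names that differ only in an ending like _2 or _b are one class to them, and where a whole thing is asked for, a point or a joint stands for the part that bears it (a point fixed in the world has none). Each returns a list of dicts, best first, with "score" (0 to 1); they miss things now and then, are a little off and sometimes report something else, mostly with a low value. They report only what shows in the picture. A call takes as long as a camera call.
- ctrl.look_for(camera, label): "rect" ([left, top, right, bottom] in pixels, round what is visible of it).
The state is a dict: "t": time; "qpos": joint angles; "qvel": joint speeds; "joint_torque": joint torques, N m; "ee_pos": TCP position; "orientation": TCP orientation; "ft_force": force on the tool from outside, world axes, zero at the start; "moment": the same for the moment, N m; "width": finger opening in mm; "grasp_force": force on a finger pad.
Only numpy, scipy, OpenCV 4.12 (cv2) and the standard library are available. Lean on these libraries where they do the work, as an engineer would, in place of code of your own. Each camera call takes 0.05 s, during which the arm holds its last target. There are 200 camera calls.

### The job

On the bench a black module carriage sits locked by friction on a DIN rail between a green and an orange end stop. Press down the blue release pad in its middle with the fingertips and, keeping the pad down, push the carriage along the rail until it butts against the green stop; then let the pad spring back up and move clear. Do not grip anything, do not force the carriage along while it is locked, and leave the screwdriver, the circuit breaker and the tape roll where they are.

Things in the scene. Friction and masses are not known exactly. Their poses are not given: they have to be found in the camera images.
- rail: White mounting board 120 x 500 x 12 mm lying on the bench with a steel DIN rail (35 mm wide, 460 mm long, top at 28 mm above the bench) along its middle. Origin: centre of the board's underside. Its y axis runs along the rail, z is up. Fixed, but placed and turned differently each time.
- carriage (a joint): Position of the black carriage's centre along the rail's +y axis from the middle of the rail, in m. Once freed it slides with about 1 to 2 N of friction; locked, it holds against pushes of up to about 20 to 30 N.
- carriage_mid (a point): Point on the rail's centre line at the middle of the carriage, at the height of the rail top (28 mm above the bench). The carriage is black, 90 mm long along the rail and 84 mm across, its body from 30 to 50 mm above the bench. At each end it has a solid shoulder 15 mm long along the rail, up to 78 mm above the bench, with a white line on top; between the shoulders is a well 60 mm long along the rail, open at both sides, in which the blue pad sits.
- pad_top (a point): Centre of the top face of the blue release pad with white stripes (56 mm along the rail, 64 mm across it) in the middle of the carriage; 70 mm above the bench when up, 8 mm below the shoulder tops.
- pad (a joint): How far the blue pad is pressed down, in m: 0 up (carriage locked), 0.006 fully down. It yields gradually: about 9 N brings it 2 mm down and about 11 N fully down. The hold eases as it goes down and is gone by about 0.0025. It springs back up and locks when let go.
- green_stop: Green end stop clamped on the rail: 50 mm across the rail, 24 mm long along it, 44 mm tall (28 to 72 mm above the bench). Origin: centre of its underside, on the rail's centre line at 28 mm above the bench. It may be at either end. The carriage touches it when their centres are 57 mm apart.
- orange_stop: Orange end stop of the same shape and size, at the other end of the rail.
- screwdriver: Loose screwdriver lying on the bench on the robot's side of the board, 200 mm long, 26 mm thick, handle red; origin at its middle, underneath, x axis along it. To be left alone.
- breaker: Loose white circuit breaker with a blue toggle, standing on the bench beyond the board, 68 x 36 x 84 mm tall; origin at the centre of its underside. To be left alone.
- tape_roll: Loose yellow roll of tape lying flat on the bench beyond the board, 68 mm in diameter, 19 mm high; origin at the centre of its underside. To be left alone.

How it is judged (in metres and radians):
On the way, in this order (a step that is already met when the one before it is completed fails the run):
1. the blue pad is pressed down with the fingers and so frees the carriage near where it stood (value of joint pad above 0.002 m and distance of carriage_mid from where it was at the start of the episode below 0.02 m), for 0.05 s.
2. the carriage has been pushed up to the green stop with its pad still held down (horizontal distance between carriage_mid and green_stop below 0.061 m and value of joint pad above 0.0015 m), for 0.05 s.
At the end, for the whole second after the job is handed in: The carriage stands against the green stop (centres at most 61 mm apart, i.e. a gap of at most 4 mm), at rest, with the blue pad sprung back up (within 1 mm) and the robot clear (horizontal distance between carriage_mid and green_stop below 0.061 m and value of joint pad below 0.001 m and velocity of joint carriage between -0.005 and 0.005 m/s); the robot touches nothing.
It fails at once if the carriage is forced along while its pad is up (value of joint pad below 0.0005 m and (velocity of joint carriage above 0.02 m/s or velocity of joint carriage below -0.02 m/s)).
It fails at once if the screwdriver is moved by more than 15 mm or lifted (distance of screwdriver from where it was at the start of the episode above 0.015 m).
It fails at once if the breaker is moved by more than 15 mm or lifted (distance of breaker from where it was at the start of the episode above 0.015 m).
It fails at once if the tape roll is moved by more than 15 mm or lifted (distance of tape_roll from where it was at the start of the episode above 0.015 m).
It also fails if it takes over 40 s, if anything falls off the work surface, if the arm or the gripper's body presses on something with over 40 N, if the wrist force passes 120 N, or if a joint passes its speed limit or range.

## Working session

There is one attempt and no reset: what is moved stays moved. The work goes in short steps, Python scripts to look and compute and a shell command to move; the robot and the scene stay as the last step left them, time stands still between calls to the robot, and variables do not carry over. Pictures are saved under pics/ and viewed, at most 10 in all, crops included, and the job is handed in when it is done.

```bash
mkdir -p pics
cat > h.py <<'E'
import numpy as np, cv2
from workcell import ctrl
def snap(cam,name):
    im=ctrl.get_image(cam); cv2.imwrite(f'pics/{name}.png',cv2.cvtColor(im,cv2.COLOR_RGB2BGR)); return im
def ray(info,u,v):
    K=np.array(info['camera_matrix']);T=np.array(info['world_from_camera'])
    d=np.linalg.inv(K)@[u,v,1]; d=np.array([d[0],-d[1],-d[2]])
    return T[:3,3],T[:3,:3]@d
def at(info,u,v,z):
    o,d=ray(info,u,v); return o+d*(z-o[2])/d[2]
E
python3 - <<'E'
from h import *
print(ctrl.get_obs())
for c in('top','side'):
    snap(c,c+'0'); i=ctrl.camera_info(c); print(i)
    for n in('carriage','pad','green_stop','orange_stop','screwdriver','breaker','tape_roll'):
        r=ctrl.look_for(c,n)[:2]; print(c,n,[(np.round(x['rect'],1),round(x['score'],2)) for x in r])
E
```

```text
{'t': 0.0, 'qpos': array([ 1.11203278e+00,  4.23848646e-01,  1.63067501e+00,  8.64614261e-06,
        1.08857423e+00, -1.90000129e-02]), 'qvel': array([ 0.00035987, -0.0003872 , -0.00148366, -0.00145501,  0.00052436,
       -0.00101347]), 'joint_torque': array([-2.02216164e-03, -5.44619393e+01, -2.73663676e+01,  6.42275345e-02,
        2.28951301e-02, -1.75363753e-04]), 'ee_pos': array([265.81242262, 565.05752514, 221.90270389]), 'orientation': array([-6.85152755e-01, -3.06559625e+00,  2.29415606e-03]), 'ft_force': array([ 0.07308337, -0.02306124,  0.14104487]), 'moment': array([ 0.03023936, -0.04112476,  0.01801113]), 'grasp_force': 0.0, 'width': 87.79088865031645}
{'camera_matrix': array([[559.58227459,   0.        , 316.69596221],
       [  0.        , 559.58227459, 243.33310816],
       [  0.        ,   0.        ,   1.        ]]), 'world_from_camera': array([[ 1.83265893e-02,  9.98395032e-01, -5.35863341e-02,
         5.36921732e+02],
       [-9.99562830e-01,  1.95389934e-02,  2.21895467e-02,
         1.84700356e+01],
       [ 2.32009562e-02,  5.31562491e-02,  9.98316648e-01,
  
[... 1097 characters left out ...]
71328134e-01,  4.90648999e-01,
         4.35547725e+02],
       [ 0.00000000e+00,  0.00000000e+00,  0.00000000e+00,
         1.00000000e+00]])}
side carriage [(array([223.7, 228.2, 284.3, 293.6]), 0.82), (array([174.4, 255.6, 195.1, 328.8]), 0.22)]
side pad [(array([231.8, 239.2, 271.6, 259.7]), 0.8)]
side green_stop [(array([221.3, 204.5, 251.1, 231.9]), 0.84)]
side orange_stop [(array([264. , 313.6, 307.8, 362.3]), 0.97), (array([200.1, 214.4, 343.1, 407.7]), 0.58)]
side screwdriver [(array([176.1, 255.1, 198. , 329.7]), 0.77)]
side breaker [(array([344.9, 271.2, 399.6, 334.1]), 0.83), (array([230.5, 239.8, 274.3, 254.8]), 0.41)]
side tape_roll [(array([298.9, 228.3, 338.7, 253.5]), 0.63)]
```

View pics/top0.png

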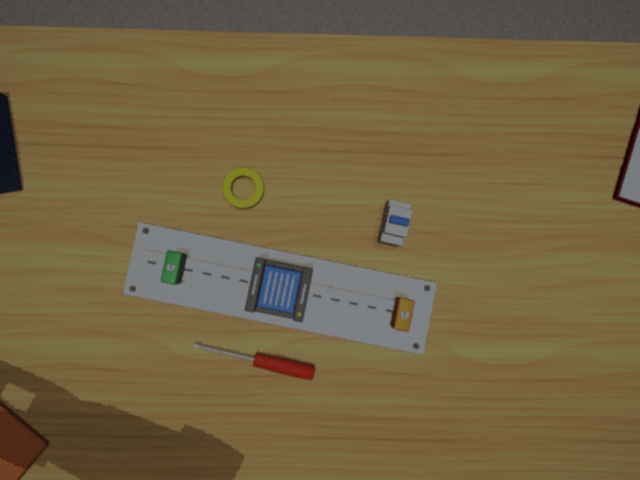

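View pics/side0.png

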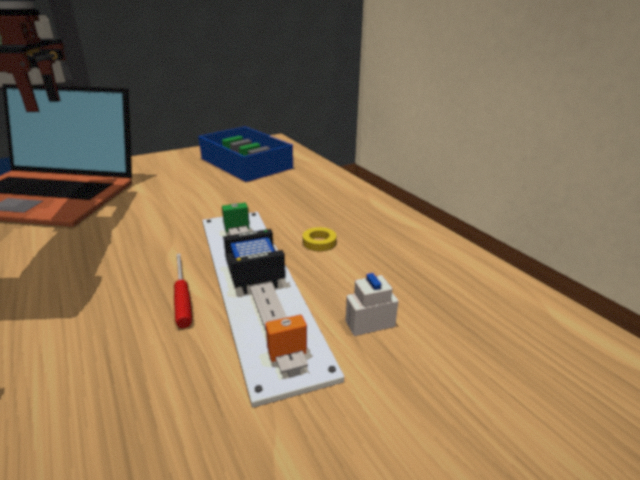

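The top view shows the board from about (124,223) to (436,353), with green stop top at (174,267), carriage pad at (279,290) and orange at (404,314). The side view shows the robot's fingers well clear of everything, and the green stop at the far (+y) end.

Run:
```python
from h import *
im=cv2.cvtColor(cv2.imread('pics/top0.png'),cv2.COLOR_BGR2HSV); i=ctrl.camera_info('top')
def blob(lo,hi,box):
    m=cv2.inRange(im,np.array(lo),np.array(hi)); k=np.zeros_like(m); l,t,r,b=box; k[t:b,l:r]=m[t:b,l:r]
    n,lab,st,c=cv2.connectedComponentsWithStats(k); j=1+st[1:,4].argmax(); 
    pts=np.argwhere(lab==j)[:,::-1].astype(np.float32); return pts
P={}
for n,lo,hi,box,z in(('green',(45,80,40),(80,255,255),(150,240,200,295),72),('orange',(5,150,90),(20,255,255),(380,290,420,340),72),('pad',(100,90,50),(125,255,255),(240,250,320,325),70)):
    p=blob(lo,hi,box); hull=cv2.convexHull(p); rc=cv2.minAreaRect(hull)
    q=[at(i,u,v,z)[:2] for u,v in cv2.boxPoints(rc)]
    c=at(i,*rc[0],z); P[n]=c[:2]; print(n,len(p),np.round(rc[0],1),c.round(1),[round(float(np.linalg.norm(q[k]-q[k+1])),1) for k in(0,1)])
# board corners
m=cv2.inRange(im,np.array((0,0,110)),np.array((179,60,255)));m[:215]=0;m[365:]=0;m[:,:110]=0;m[:,450:]=0
m=cv2.morphologyEx(m,cv2.MORPH_OPEN,np.ones((3,3)))
n,lab,st,_=cv2.connectedComponentsWithStats(m);j=1+st[1:,4].argmax()
h=cv2.convexHull(np.argwhere(lab==j)[:,::-1].astype(np.float32))
w=np.array([at(i,u,v,12)[:2] for u,v in h[:,0]],np.float32); r=cv2.minAreaRect(w); print('board',r)
b=cv2.boxPoints(r); e=[b[1]-b[0],b[2]-b[1]]; L=max(e,key=np.linalg.norm); L=L/np.linalg.norm(L); L=L*np.sign(L[1])
print('dir',L,np.degrees(np.arctan2(L[1],L[0])), 'hold',ctrl.hold_point_z)
nrm=np.array([-L[1],L[0]])
for k,c in P.items(): print(k,'along',(c-r[0])@L,'across',(c-r[0])@nrm)
from scipy.spatial.transform import Rotation as R
o=ctrl.get_obs(); print(R.from_rotvec(o['orientation']).as_matrix().round(3))
```

```text
green 442 [171.8 267.1] [542.4 219.2  72. ] [48.0, 25.2]
orange 79 [403.4 313.9] [ 477.5 -135.2   72. ] [47.2, 22.3]
pad 1145 [278.7 288.9] [512.2  56.2  70. ] [64.5, 57.6]
board ((512.2928466796875, 55.734130859375), (499.29913330078125, 120.39966583251953), 79.53438568115234)
dir [0.18164535 0.98336405] 79.534386 hold 18.700000000000003
green along 166.18343414450254 across 0.03417415870100271
orange along -194.04493166173907 across -0.464132255110691
pad along 0.4799982275547936 across 0.14998802004240086
[[-0.905  0.426  0.   ]
 [ 0.426  0.905  0.   ]
 [-0.     0.    -1.   ]]
```

```bash
python3 -m creep '[{"translation":[-20,-16,0],"angular":[0,0,-0.03],"jaw":0},{"translation":[-60,-48,0],"angular":[0,0,-0.07],"jaw":0},{"translation":[-105,-85,0],"angular":[0,0,-0.11],"jaw":0},{"translation":[-150,-121,0],"angular":[0,0,-0.15],"jaw":0},{"translation":[-195,-158,0],"angular":[0,0,-0.19],"jaw":0},{"translation":[-235,-190,0],"angular":[0,0,-0.23],"jaw":0},{"translation":[-260,-210,0],"angular":[0,0,-0.257],"jaw":0},{"translation":[-260,-210,0],"angular":[0,0,-0.257],"jaw":0}]'
python3 - <<'E'
from h import *
from scipy.spatial.transform import Rotation as R
o=ctrl.get_obs(); M=R.from_rotvec(o['orientation']).as_matrix(); print(M.round(3))
print(M.T@(np.array([512.2,56.2,110])-o['ee_pos']), o['width'])
E
```

```text
t: 1.8
ee_pos: [412.7, 263.3, 222.9]
orientation: [0.292, 3.128, 0.0]
ft_force: [-0.6, -0.3, 0.3]
width: 11.5
grasp_force: 0.0
[[-0.983  0.185  0.   ]
 [ 0.185  0.983  0.   ]
 [-0.     0.    -1.   ]]
[-136.13493868 -185.15256361  112.8878219 ] 11.497197289406365
```

```bash
python3 -m creep '[{"translation":[-15,-20,5],"angular":[0,0,0],"jaw":0},{"translation":[-45,-60,20],"angular":[0,0,0],"jaw":0},{"translation":[-75,-100,40],"angular":[0,0,0],"jaw":0},{"translation":[-105,-140,65],"angular":[0,0,0],"jaw":0},{"translation":[-128,-173,85],"angular":[0,0,0],"jaw":0},{"translation":[-136,-185,100],"angular":[0,0,0],"jaw":0},{"translation":[-136,-185,110],"angular":[0,0,0],"jaw":0},{"translation":[-136,-185,113],"angular":[0,0,0],"jaw":0}]'
python3 - <<'E'
from h import *
o=ctrl.get_obs(); print(o['ee_pos'],o['width'],o['ft_force'])
snap('top','top1');snap('wrist','wr1')
a=cv2.imread('pics/top1.png')[200:380,110:450];b=cv2.imread('pics/wr1.png')
a=cv2.resize(a,(640,339));cv2.imwrite('pics/c1.png',np.vstack([cv2.resize(a,(400,212)),cv2.resize(b,(400,300))]))
E
```

```text
t: 2.8
ee_pos: [511.3, 59.4, 109.2]
orientation: [-0.285, -3.127, -0.0]
ft_force: [-0.7, -0.3, -0.2]
width: 0.3
grasp_force: 0.0
[511.30949759  59.41925886 109.18699711] 0.31453371935765273 [-0.73103462 -0.34390667 -0.21985657]
```

View pics/c1.png

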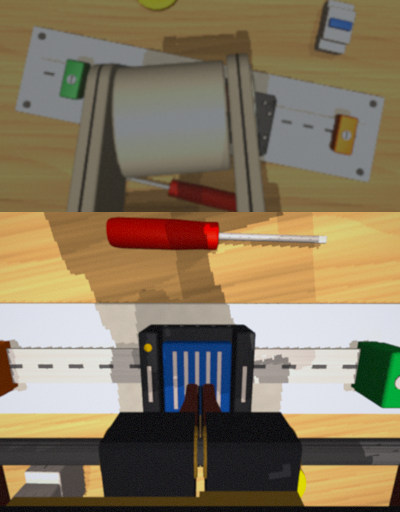

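Wrist view: closed fingertips stand over the blue pad (about (203,390) in the composite), between the shoulders, with the green stop to the right (tool +y).

```bash
python3 -m creep '[{"translation":[0,0,8],"angular":[0,0,0],"jaw":0},{"translation":[0,0,20],"angular":[0,0,0],"jaw":0},{"translation":[0,0,30],"angular":[0,0,0],"jaw":0},{"translation":[0,0,36],"angular":[0,0,0],"jaw":0},{"translation":[0,0,38],"angular":[0,0,0],"jaw":0},{"translation":[0,0,40],"angular":[0,0,0],"jaw":0},{"translation":[0,0,42],"angular":[0,0,0],"jaw":0},{"translation":[0,0,42],"angular":[0,0,0],"jaw":0}]'
python3 -c "
from h import *
o=ctrl.get_obs(); print(o['ee_pos'],o['ft_force'])"
```

```text
t: 3.9
ee_pos: [512.0, 58.1, 68.3]
orientation: [0.287, 3.128, -0.0]
ft_force: [-2.9, -0.4, 8.3]
width: 0.6
grasp_force: 4.2
[512.03777068  58.12014465  68.29706842] [-2.90905441 -0.43233169  8.32025531]
```

```bash
python3 -m creep '[{"translation":[0,0,1],"angular":[0,0,0],"jaw":0},{"translation":[0,0,2],"angular":[0,0,0],"jaw":0},{"translation":[0,0,3],"angular":[0,0,0],"jaw":0},{"translation":[0,0,4],"angular":[0,0,0],"jaw":0},{"translation":[0,0,5],"angular":[0,0,0],"jaw":0},{"translation":[0,0,5],"angular":[0,0,0],"jaw":0},{"translation":[0,0,5],"angular":[0,0,0],"jaw":0},{"translation":[0,0,5],"angular":[0,0,0],"jaw":0}]'
```

```text
t: 4.9
ee_pos: [512.1, 58.2, 64.2]
orientation: [0.287, 3.128, 0.0]
ft_force: [-5.4, 0.3, 16.4]
width: 0.3
grasp_force: 8.6
```

```bash
python3 -m creep '[{"translation":[0,2,0],"angular":[0,0,0],"jaw":0},{"translation":[0,6,0],"angular":[0,0,0],"jaw":0},{"translation":[0,12,0],"angular":[0,0,0],"jaw":0},{"translation":[0,18,0],"angular":[0,0,0],"jaw":0},{"translation":[0,24,0],"angular":[0,0,0],"jaw":0},{"translation":[0,30,0],"angular":[0,0,0],"jaw":0},{"translation":[0,34,0],"angular":[0,0,0],"jaw":0},{"translation":[0,35,0],"angular":[0,0,0],"jaw":0}]'
python3 - <<'E'
from h import *
snap('wrist','wr2');snap('side','side2')
a=cv2.imread('pics/side2.png')[180:400,180:420];b=cv2.imread('pics/wr2.png')
cv2.imwrite('pics/c2.png',np.vstack([cv2.resize(a,(327,300)),cv2.resize(b,(327,245))]))
E
```

```text
t: 5.9
ee_pos: [518.6, 92.9, 64.2]
orientation: [0.286, 3.128, 0.0]
ft_force: [-4.8, -1.3, 15.9]
width: 1.0
grasp_force: 8.4
```

View pics/c2.png

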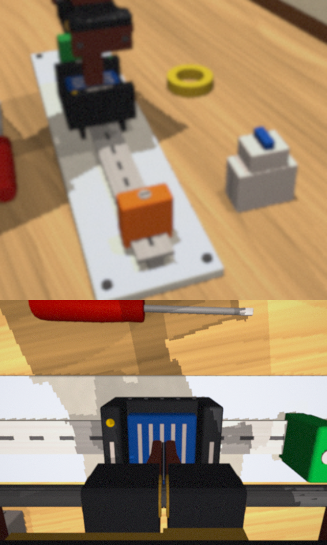

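The carriage rides along with the fingers (pad still centred under the tips at about (163,445) in the wrist part, green stop nearer at (305,447)); about 74 mm remain.

```bash
python3 -m creep '[{"translation":[0,4,0],"angular":[0,0,0],"jaw":0},{"translation":[0,12,0],"angular":[0,0,0],"jaw":0},{"translation":[0,22,0],"angular":[0,0,0],"jaw":0},{"translation":[0,33,0],"angular":[0,0,0],"jaw":0},{"translation":[0,44,0],"angular":[0,0,0],"jaw":0},{"translation":[0,54,0],"angular":[0,0,0],"jaw":0},{"translation":[0,62,0],"angular":[0,0,0],"jaw":0},{"translation":[0,66,0],"angular":[0,0,0],"jaw":0}]'
python3 -m creep '[{"translation":[0,2,0],"angular":[0,0,0],"jaw":0},{"translation":[0,4,0],"angular":[0,0,0],"jaw":0},{"translation":[0,6,0],"angular":[0,0,0],"jaw":0},{"translation":[0,8,0],"angular":[0,0,0],"jaw":0},{"translation":[0,10,0],"angular":[0,0,0],"jaw":0},{"translation":[0,11,0],"angular":[0,0,0],"jaw":0},{"translation":[0,12,0],"angular":[0,0,0],"jaw":0},{"translation":[0,12,0],"angular":[0,0,0],"jaw":0}]'
python3 - <<'E'
from h import *
snap('wrist','wr3');snap('side','side3')
a=cv2.imread('pics/side3.png')[180:300,190:320];b=cv2.imread('pics/wr3.png')
cv2.imwrite('pics/c3.png',np.vstack([cv2.resize(a,(325,300)),cv2.resize(b,(325,245))]))
E
```

```text
t: 7.0
ee_pos: [530.6, 158.1, 64.2]
orientation: [0.286, 3.128, 0.001]
ft_force: [-5.1, -0.6, 15.2]
width: 0.5
grasp_force: 7.7
t: 8.0
ee_pos: [532.3, 167.8, 64.2]
orientation: [-0.286, -3.128, 0.003]
ft_force: [-4.9, -9.5, 18.0]
width: 0.7
grasp_force: 8.9
```

View pics/c3.png

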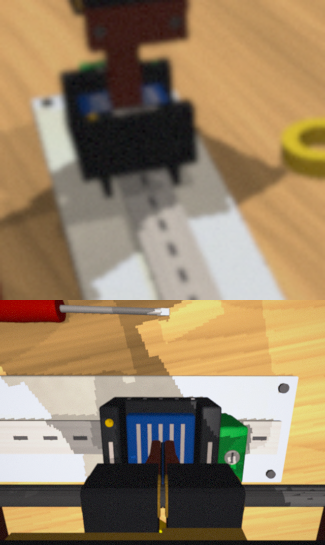

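The carriage now butts against the green stop (wrist part, contact at about (221,440)), confirmed by a 9.5 N reaction along the rail. Now I lift straight up.

```bash
python3 -m creep '[{"translation":[0,0,-2],"angular":[0,0,0],"jaw":0},{"translation":[0,0,-4],"angular":[0,0,0],"jaw":0},{"translation":[0,0,-7],"angular":[0,0,0],"jaw":0},{"translation":[0,0,-11],"angular":[0,0,0],"jaw":0},{"translation":[0,0,-20],"angular":[0,0,0],"jaw":0},{"translation":[0,0,-40],"angular":[0,0,0],"jaw":0},{"translation":[0,0,-70],"angular":[0,0,0],"jaw":0},{"translation":[0,0,-100],"angular":[0,0,0],"jaw":0}]'
python3 -m creep '[{"translation":[10,0,-10],"angular":[0,0,0],"jaw":0},{"translation":[40,0,-20],"angular":[0,0,0],"jaw":0},{"translation":[70,0,-30],"angular":[0,0,0],"jaw":0},{"translation":[90,0,-40],"angular":[0,0,0],"jaw":0},{"translation":[100,0,-40],"angular":[0,0,0],"jaw":0},{"translation":[100,0,-40],"angular":[0,0,0],"jaw":0},{"translation":[100,0,-40],"angular":[0,0,0],"jaw":0},{"translation":[100,0,-40],"angular":[0,0,0],"jaw":0}]'
python3 - <<'E'
from h import *
snap('wrist','wr4');snap('side','side4')
a=cv2.imread('pics/side4.png')[180:300,190:320];b=cv2.imread('pics/wr4.png')
cv2.imwrite('pics/c4.png',np.hstack([cv2.resize(a,(325,300)),cv2.resize(b,(400,300))]))
E
```

```text
t: 9.1
ee_pos: [532.5, 169.4, 163.8]
orientation: [-0.286, -3.128, -0.0]
ft_force: [0.1, 0.2, -0.4]
width: 0.6
grasp_force: 0.0
t: 10.1
ee_pos: [434.6, 187.4, 202.3]
orientation: [-0.287, -3.128, 0.0]
ft_force: [-0.7, 0.8, 0.3]
width: 0.6
grasp_force: 0.0
```

View pics/c4.png

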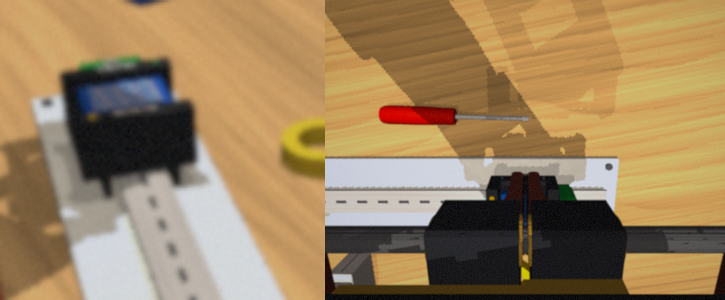

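The carriage rests against the green stop (contact visible at (165,70) left and about (560,190) right). The pad is up, nothing else has moved, and the arm is clear with no contact force.

```bash
python3 -c "
from workcell import ctrl
print(ctrl.close_job())"
```

```text
the job is handed in; nothing more can be done
None
```

The job is handed in: the carriage was pushed up to the green stop with the pad held down, the pad was released and looks up in the last picture, and the arm is clear; the hand-in call gave no verdict.

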